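# Put the lid on the packed storage box and hold it down for the clips

## Robot

A 6-joint arm with a two-finger parallel gripper is mounted at the origin on a cart in front of the work surface, level with it; the furniture and walls round the work are solid. World frame = base frame: x ahead of the robot, y to its left, z up, the work surface at z = 0. Lengths are in m, angles in rad, forces in N, time in s.
With the tool pointing down it reaches from about 0.3 to 1 m from the base axis. Payload 5.1 kg.
Tool frame: the origin (TCP) lies at the centre of the arm's flange, where the gripper is bolted on; the fingertips stand 190 mm ahead of it and the grasp point (between the pads) lies 171 mm ahead of it; z points along the fingers, y is the direction in which the jaws open and shut (so a half turn about z gives the same grasp; the last joint's range is limited). The gripper opens to 95 mm and grips with 3 to 60 N. Pads are 20 mm wide; open, the fingers measure 119 mm over their backs; the gripper's body (75 mm by 180 mm) begins 59 mm behind the grasp point.
Start: joints at [1.073, 0.124, 1.65, -0, 1.367, -0.083], TCP at [0.262, 0.595, 0.405] pointing down, gripper open.
Joint ranges: [-2.61, 2.61], [-1.02, 2.33], [0.03, 2.71], [-1.35, 4.49], [0.32, 2.68], [-2.91, 2.91]. Speed limits (rad/s): [2.57, 2.57, 3.14, 3.14, 3.14, 3.14].

## Interface

Orientations are given as [roll, pitch, yaw] about the fixed x, y, z axes, in that order (R = Rz(yaw) Ry(pitch) Rx(roll)).
In Python, from station import arm gives the robot as it stands. The module is installed in compiled form; this text tells all that it offers.
- The arm moves only by the tool apply_moves, never from a script. Its argument "commands" is text: rows parted by semicolons, each of 5 numbers parted by spaces: the shift along the tool's x, y, z in cm, then the turn about the tool's z in rad, then the closure in counts, from 0 (fully open) to 255 (shut). A call has 1 to 10 rows; each row is the pose to reach, as a shift and turn from the pose commanded when the call began, along the tool's axes at that moment; what a row does not reach only later rows make up. A row lasts 1/12 s, in which the tool goes at most 41.7 mm and 7.16 degrees, less where a joint would pass 70% of its speed; a pose out of reach is approached as far as the arm can. A call with a gripper value outside its range is refused whole. The fingers move at their own pace and stop on an object; "force" is the grip in N (left out, the last holds). Time passes only in rows, so rows that repeat a pose let the fingers close. It gives the time, the measured TCP pose, the force and the opening at its end, in the units of the state.
- arm.read_state(): the state, without advancing time (a new reading comes with each control period).
- arm.capture(name): name is "scene" or "top" or "wrist"; returns the picture (480x640x3 uint8, red, green, blue); there is no depth.
- arm.camera_params(name): a dict with "fx", "fy", "cx", "cy" (pixels), "k1" (the pictures are not rectified: a ray, as slopes to the right and down, at radius r is drawn at 1 + k1 r^2 times it, then the intrinsics apply), "R" (3x3) and "t" (3): a world point X has camera coordinates R X + t. Camera axes: x right, y down, z forward; pixel columns grow to the right and rows downward; lengths in m; the calibration is good to about 2 mm. A picture is of the moment at which its call begins: read the wrist's pose just before it. camera_params takes no time and is no camera call; for the wrist camera it gives the pose at the moment of the call.
- arm.sign_off(): hands the job in, once; it reports no verdict.
The state is a dict: "time": time; "q": joint angles; "qd": joint speeds; "joint_torque": joint torques, N m; "tool_pos": TCP position; "tool_rot": TCP orientation; "ft_force": force on the tool from outside, world axes, zero at the start; "wrist_torque": the same for the moment, N m; "finger_gap": opening from 0.0 (shut) to 1.0 (fully open).
Only numpy, scipy, OpenCV 4.12 (cv2) and the standard library are available. Lean on these libraries where they do the work, as an engineer would, in place of code of your own. Each camera call takes 0.05 s, during which the arm holds its last target. There are 200 camera calls.

## Task

The blue storage box is packed: take the wooden lid by its handle, set it squarely and gently on the box's white springy seal, and press it straight down with a steady push of about 15 newtons (never as much as 30), so that someone else can close the two clips. Keep that push up for at least three seconds and finish while still holding the lid down: do not let go. Do not shove the box about, and leave the salt shaker, timer and cup where they stand. Mind the wall cabinet above.

Things in the scene. Friction and masses are not known exactly. Their poses are not given: they have to be found in the camera images.
- storage_box: Blue open box, loose, 1.3 kg, 130 (x) x 170 (y) x 85 (z) mm, walls 6 mm, a lemon and a garlic bulb inside, well below the rim. Wire clips hang open on its short ends (+y, -y), standing out 12 mm at most. A white springy seal lies on the rim. Origin: centre of the underside, z up. Upright on the worktop, turned about z by up to 0.4 rad either way, left or right of the lid.
- seal_top (a point): Centre of the box's mouth at the height of the free seal's top, 95 mm above the box's underside (the seal stands 10 mm above the rim; it is a rectangular frame, 126 x 166 mm outside, 106 x 146 mm inside). The point does not sink with the seal.
- seal (a joint): How far the seal is pressed down, m: 0 free, 0.010 fully down. It is a spring of 3 N per mm over that travel (15 N is 5 mm).
- lid: Light wooden lid, 0.17-0.33 kg, upright on the worktop, yaw up to 0.4 rad either way. From below: plug 11 mm high (98 x 138 mm, narrower at the foot; 4 mm play inside the seal), plate 130 (x) x 170 (y) x 12 mm that rests on the seal, dark bar handle in the middle. Origin: centre of the plug's foot, z up; 84 mm above the box's underside when on the free seal. Fits either way round, x along box x.
- lid_handle (a point): Centre of the top of the lid's bar handle, 61 mm above the lid's origin. The handle is 70 mm along the lid's x, 20 mm wide along its y, and stands 38 mm above the plate's top. The point is 145 mm above the box's underside when the lid rests on the free seal, 140 mm when pressed with 15 N.
- salt_shaker: Bystander: glass salt shaker with grey cap, 35 mm across, 90 mm tall, standing loose behind the work. Origin: centre of the underside. Like the other bystanders it stands under a wall cabinet (bottom about 0.46 m above the worktop, front about x = 0.58 m) that a raised wrist can strike.
- egg_timer: Bystander: cream and red kitchen timer, 61 mm across, 52 mm tall, standing loose behind the work. Origin: centre of the underside.
- cup: Bystander: small cup with dark rings, 82 mm across, 84 mm tall, standing loose behind the work. Origin: centre of the underside.
Not all that is in view belongs to the job. Of the things that look like the storage_box, the larger one is meant.

How it is judged:
On the way, in this order (a step that is already met when the one before it is completed fails the run):
1. the lid is lifted clear of the worktop (height (world z) of lid above 0.03 m), for 0.2 s.
2. the lid sits square on the seal and the hand presses it down so that 8 to 22 N rest on the seal, without a break for 3 s (contact force between lid and storage_box between 8 and 22 N and horizontal distance between lid and storage_box below 0.008 m and angle between the x axis of lid and the x axis of storage_box, either way round below 0.08 rad and angle between lid's own z axis and vertical below 0.05 rad and z of lid_handle in the frame of storage_box below 0.1435 m and contact force between the fingers and lid above 3 N), for 3 s.
At the end, for the whole second after the job is handed in: The hand still presses the lid, square on the seal (8 mm off centre, 0.08 rad turn, 0.05 rad level at most), with 8 to 22 N on the box, lid weight included; the box stands within 30 mm of its start, and shaker, timer and cup stand within 30 mm of theirs (all of step 2 and distance of each of storage_box, salt_shaker, egg_timer, cup from where it was at the start of the episode below 0.03 m and angle between storage_box's own z axis and vertical below 0.05 rad and angle between each of salt_shaker, egg_timer, cup's own z axis and vertical below 0.2 rad); the arm keeps its last pose, push and grip.
It fails at once if the lid is pressed or knocked on the box with more than 30 N (contact force between lid and storage_box above 30 N).
It fails at once if the box is shoved more than 30 mm (distance of storage_box from where it was at the start of the episode above 0.03 m).
It fails at once if shaker, timer or cup is shoved more than 30 mm (distance of any of salt_shaker, egg_timer, cup from where it was at the start of the episode above 0.03 m).
It also fails if it takes over 54 s, if anything falls off the work surface, if the arm or the gripper's body presses on something with over 40 N, if the wrist force passes 120 N, or if a joint passes its speed limit or range.

## Working session

There is one attempt and no reset: what is moved stays moved. The work goes in short steps, Python scripts to look and compute and a tool call to move; the robot and the scene stay as the last step left them, time stands still between calls to the robot, and variables do not carry over. Pictures are saved under pics/ and viewed, about 8 in all and at most 12, crops included, and the job is handed in when it is done.

Besides the shell and the picture viewer there is one more tool, called after "Request:" in YAML: its name, and indented under it one key for each argument. apply_moves: Moves the arm, as the interface text tells. Its arguments: {"type":"object","properties":{"commands":{"type":"string"},"force":{"type":"number"}},"required":["commands"]}

```bash
mkdir -p pics
python3 - <<'E'
from station import arm
import cv2,numpy as np
for n in ["scene","top"]:
    im=arm.capture(n); np.save(f"pics/{n}0.npy",im); cv2.imwrite(f"pics/{n}0.png",im[:,:,::-1])
    p=arm.camera_params(n); print(n,{k:np.round(v,4).tolist() for k,v in p.items()})
s=arm.read_state(); print({k:np.round(v,3).tolist() for k,v in s.items()})
E
```

```text
scene {'fx': 440.2933, 'fy': 440.2933, 'cx': 315.969, 'cy': 246.5031, 'k1': -0.0163, 'R': [[0.8402, -0.5421, -0.0124], [-0.3842, -0.5791, -0.7191], [0.3826, 0.6089, -0.6948]], 't': [-0.463, 0.3465, 0.7304]}
top {'fx': 516.3925, 'fy': 516.3925, 'cx': 312.7482, 'cy': 230.0445, 'k1': -0.1001, 'R': [[0.0235, -0.9995, -0.0197], [-0.9889, -0.0203, -0.1473], [0.1468, 0.023, -0.9889]], 't': [0.0756, 0.5913, 1.2979]}
{'time': 0.1, 'q': [1.073, 0.124, 1.652, 0.0, 1.368, -0.083], 'qd': [-0.0, -0.002, -0.004, -0.003, -0.0, 0.0], 'joint_torque': [0.0, -41.888, -36.11, 0.078, 0.046, -0.0], 'tool_pos': [0.262, 0.595, 0.404], 'tool_rot': [-3.14, -0.0, 2.727], 'ft_force': [0.118, -0.042, -0.998], 'wrist_torque': [-0.004, -0.022, 0.047], 'finger_gap': 0.999}
```

View pics/scene0.png

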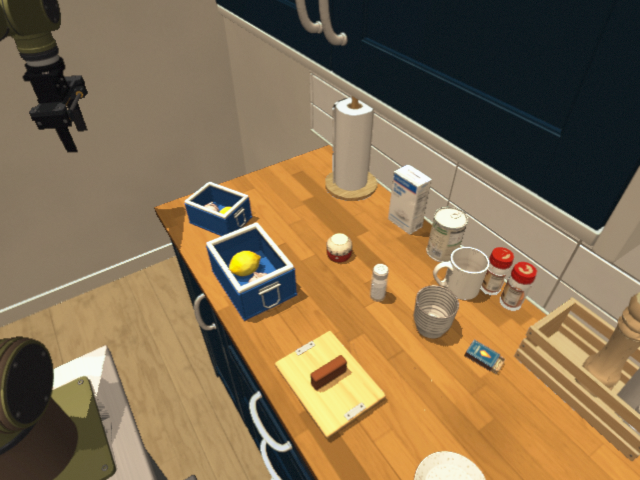

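View pics/top0.png

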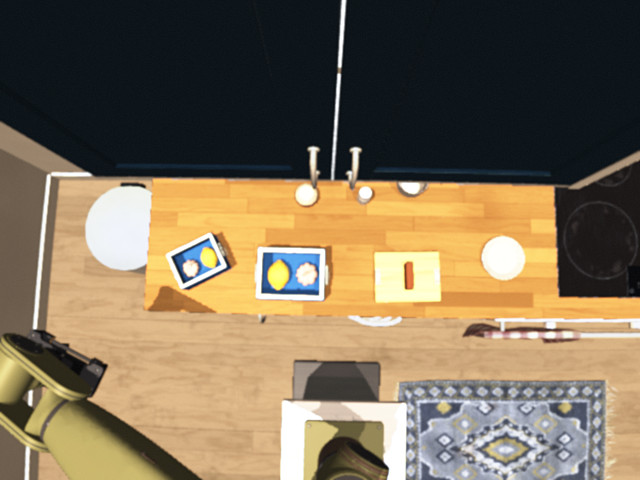

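Candidates: for the box, the near box at scene (251,270) / top (291,273), and a smaller one at scene (217,208) / top (198,261). For the lid, the yellow board with the dark bar at scene (330,380) / top (407,277). The plate at top (503,257) is not a match. I choose the larger box and the board, and check both in a crop.

```bash
cat > h.py <<'E'
import numpy as np, cv2
def ray(px,p,z):
    px=np.asarray(px,float).reshape(-1,1,2)
    K=np.array([[p["fx"],0,p["cx"]],[0,p["fy"],p["cy"]],[0,0,1]])
    n=cv2.undistortPoints(px,K,np.array([p["k1"],0,0,0,0.]))[:,0]
    R=np.array(p["R"]);t=np.array(p["t"]); C=-R.T@t
    d=np.c_[n,np.ones(len(n))]@R
    return C+d*((z-C[2])/d[:,2])[:,None]
def proj(X,p):
    c=np.asarray(X,float)@np.array(p["R"]).T+np.array(p["t"]); n=c[:,:2]/c[:,2:]
    n=n*(1+p["k1"]*(n**2).sum(1,keepdims=True))
    return n*[p["fx"],p["fy"]]+[p["cx"],p["cy"]]
def rect(mask,p,z,k=3):
    """largest blob -> world rectangle centre, sizes, angle of its long side"""
    mask=cv2.morphologyEx(mask.astype(np.uint8),cv2.MORPH_OPEN,np.ones((k,k)))
    c=max(cv2.findContours(mask,cv2.RETR_EXTERNAL,cv2.CHAIN_APPROX_NONE)[0],key=cv2.contourArea)
    w=ray(c[:,0,:],p,z)[:,:2]
    (cx,cy),(a,b),_=r=cv2.minAreaRect((w*1000).astype(np.float32))
    q=cv2.boxPoints(r); e=q[1]-q[0];f=q[2]-q[1]; L=e if np.hypot(*e)>np.hypot(*f) else f
    ang=np.arctan2(L[1],L[0]); ang=(ang-np.pi/2+np.pi/2)%np.pi-np.pi/2  # long dir mod pi
    yaw=((np.arctan2(L[1],L[0])-np.pi/2)+np.pi/2)%np.pi-np.pi/2
    return dict(c=(round(cx/1000,4),round(cy/1000,4)),size=(round(a,1),round(b,1)),yaw_long_as_y=round(float(yaw),3),px=cv2.boundingRect(c),px_c=c.mean((0,1)).round(1).tolist())
E
python3 - <<'E'
from h import *
from station import arm
win={"top":dict(box=(240,235,100,75),lid=(365,240,85,75)),"scene":dict(box=(195,215,110,110),lid=(265,325,130,120))}
for n in ["top","scene"]:
    im=np.load(f"pics/{n}0.npy"); p=arm.camera_params(n); hsv=cv2.cvtColor(im,cv2.COLOR_RGB2HSV)
    def sub(m,w):
        x,y,a,b=w; o=np.zeros(m.shape,np.uint8); o[y:y+b,x:x+a]=m[y:y+b,x:x+a]; return o
    H,S,V=[hsv[...,i].astype(int) for i in range(3)]
    m=(S<60)&(V>170); print(n,"seal",rect(sub(m,win[n]["box"]),p,.095,2))
    m=((H>=19)&(H<35)&(V>150))|((S<70)&(V>140)); print(n,"plate",rect(sub(m,win[n]["lid"]),p,.023))
    m=(V<125); print(n,"handle",rect(sub(m,win[n]["lid"]),p,.061,2))
im=np.load("pics/top0.npy")[180:330,140:460]
cv2.imwrite("pics/crop.png",cv2.resize(im[:,:,::-1],None,fx=2.5,fy=2.5,interpolation=cv2.INTER_CUBIC))
h=cv2.cvtColor(np.load("pics/top0.npy"),cv2.COLOR_RGB2HSV); print(h[265,390],h[320-15,390],h[277,408])
E
```

```text
top seal {'c': (0.4703, 0.1364), 'size': (131.1, 178.6), 'yaw_long_as_y': 0.02, 'px': (256, 248, 73, 54), 'px_c': [292.0, 274.5]}
top plate {'c': (0.4747, -0.1724), 'size': (135.5, 198.7), 'yaw_long_as_y': 0.02, 'px': (374, 251, 76, 53), 'px_c': [413.1, 274.8]}Traceback (most recent call last):
  File "<stdin>", line 11, in <module>
  File "h.py", line 16, in rect
    c=max(cv2.findContours(mask,cv2.RETR_EXTERNAL,cv2.CHAIN_APPROX_NONE)[0],key=cv2.contourArea)
ValueError: max() iterable argument is empty
```

Run:
```python
from h import *
from station import arm
im=np.load("pics/top0.npy"); h=cv2.cvtColor(im,cv2.COLOR_RGB2HSV)
print("plate",h[265,390],"edge",h[277,436],"wood",h[308,400],"wood",h[270,446],"handle",h[270:285:4,408].tolist())
c=im[180:330,140:460]
cv2.imwrite("pics/crop.png",cv2.resize(c[:,:,::-1],None,fx=2.5,fy=2.5,interpolation=cv2.INTER_CUBIC))
s=cv2.cvtColor(np.load("pics/scene0.npy"),cv2.COLOR_RGB2HSV)
print("scene plate",s[370,300],"handle",s[372,330],"wood",s[400,400])
```

```text
plate [ 29  58 255] edge [ 25   6 255] wood [ 16 166 236] wood [ 19 153 249] handle [[10, 178, 231], [10, 179, 231], [10, 180, 231], [10, 180, 231]]
scene plate [ 28 109 250] handle [ 10 179 121] wood [ 16 175 221]
```

View pics/crop.png

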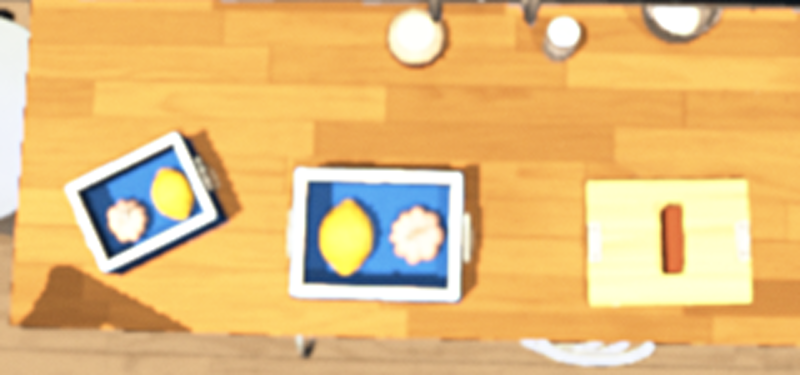

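The crop confirms the choice. The large blue box has a white seal at crop (379,234), the smaller box is at (142,202), and the lid with its dark bar is at (669,240). Now I measure both with better colour masks.

```bash
cat > m.py <<'E'
from h import *
from station import arm
win={"top":dict(box=(240,235,100,75),lid=(365,240,85,75)),"scene":dict(box=(195,215,110,110),lid=(265,325,130,120))}
for n in ["top","scene"]:
    im=np.load(f"pics/{n}0.npy"); p=arm.camera_params(n); H,S,V=[c.astype(int) for c in cv2.split(cv2.cvtColor(im,cv2.COLOR_RGB2HSV))]
    def sub(m,w):
        x,y,a,b=w; o=np.zeros(m.shape,np.uint8); o[y:y+b,x:x+a]=m[y:y+b,x:x+a]; return o
    def go(name,m,w,z,k):
        try: print(n,name,rect(sub(m,win[n][w]),p,z,k))
        except ValueError: print(n,name,"none")
    go("seal",(S<60)&(V>170),"box",.095,3)
    if n=="top": # inner opening of the seal, as the hole of the white frame
        w=sub((S<60)&(V>170),win[n]["box"]); cs,hi=cv2.findContours(w,cv2.RETR_CCOMP,cv2.CHAIN_APPROX_NONE)
        o=np.zeros_like(w); cv2.drawContours(o,[max((c for c,h in zip(cs,hi[0]) if h[3]>=0),key=cv2.contourArea)],0,1,-1); print("hole",rect(o,p,.095,1))
    go("plate",((H>=22)&(H<40)&(S<140)&(V>150))|((S<100)&(V>140)),"lid",.023,3)
    go("handle",(H<=13)&(S>120),"lid",.061,2)
E
python3 m.py
```

```text
top seal {'c': (0.4727, 0.1389), 'size': (131.1, 178.6), 'yaw_long_as_y': 0.02, 'px': (255, 247, 73, 54), 'px_c': [291.0, 273.5]}
hole {'c': (0.4732, 0.1411), 'size': (147.1, 106.3), 'yaw_long_as_y': -0.006, 'px': (260, 252, 61, 44), 'px_c': [290.3, 273.4]}
top plate {'c': (0.4744, -0.1597), 'size': (130.3, 172.0), 'yaw_long_as_y': 0.02, 'px': (374, 252, 67, 51), 'px_c': [406.9, 276.7]}
top handle {'c': (0.4744, -0.1599), 'size': (17.8, 66.1), 'yaw_long_as_y': 1.571, 'px': (406, 263, 8, 27), 'px_c': [409.5, 276.4]}
scene seal {'c': (0.4718, 0.1402), 'size': (167.7, 125.7), 'yaw_long_as_y': -0.005, 'px': (207, 223, 86, 69), 'px_c': [248.1, 256.2]}
scene plate {'c': (0.4753, -0.1581), 'size': (127.4, 168.6), 'yaw_long_as_y': 0.028, 'px': (276, 332, 108, 103), 'px_c': [328.4, 381.8]}
scene handle {'c': (0.4713, -0.1693), 'size': (74.2, 30.4), 'yaw_long_as_y': -1.54, 'px': (312, 357, 35, 33), 'px_c': [329.1, 373.1]}
```

Both views agree with the given sizes. The box is at about (0.4725, 0.1405) with yaw ~0.0, and the lid at about (0.475, -0.159) with yaw ~0.02. I set out to hover above the lid.

Request:
apply_moves:
  commands: "-25 -30 4 -0.435 0;-25 -30 4 -0.435 0;-25 -30 4 -0.435 0;-25 -30 4 -0.435 0;-25 -30 4 -0.435 0;-25 -30 4 -0.435 0;-25 -30 4 -0.435 0;-25 -30 4 -0.435 0;-25 -30 4 -0.435 0;-25 -30 4 -0.435 0"
  force: 50

```text
time: 0.93
tool_pos: [0.37, 0.2162, 0.3636]
tool_rot: [-3.14, -0.001, -3.124]
ft_force: [0.8, 0.0, 0.5]
finger_gap: 1.0
```

Request:
apply_moves:
  commands: "-9.7 -38.1 4 0 0;-9.7 -38.1 4 0 0;-9.7 -38.1 4 0 0;-9.7 -38.1 4 0 0;-9.7 -38.1 4 0 0;-9.7 -38.1 4 0 0;-9.7 -38.1 4 0 0;-9.7 -38.1 4 0 0;-9.7 -38.1 4 0 0;-9.7 -38.1 4 0 0"

```text
time: 1.77
tool_pos: [0.4747, -0.1631, 0.324]
tool_rot: [-3.141, -0.001, -3.125]
ft_force: [0.1, 1.8, 0.8]
finger_gap: 1.0
```

Request:
apply_moves:
  commands: "0 0 0 0 0;0 0 0 0 0;0 0 0 0 0"

```text
time: 2.02
tool_pos: [0.4742, -0.1588, 0.3243]
tool_rot: [3.141, -0.001, -3.121]
ft_force: [-0.3, -0.2, -0.0]
finger_gap: 0.998
```

Run:
```python
from h import *
from station import arm
p=arm.camera_params("wrist"); s=arm.read_state(); im=arm.capture("wrist"); np.save("pics/w1.npy",im); cv2.imwrite("pics/w1.png",im[:,:,::-1])
print(s["tool_pos"],s["tool_rot"],s["ft_force"])
H,S,V=[c.astype(int) for c in cv2.split(cv2.cvtColor(im,cv2.COLOR_RGB2HSV))]
for nm,m,z in [("handle",(H<=13)&(S>120)&(V<240),.061),("plate",((H>=22)&(H<40)&(S<140)&(V>150))|((S<100)&(V>140)),.023)]:
    try: print(nm,rect(m,p,z))
    except ValueError: print(nm,"none")
```

```text
[ 0.47422903 -0.15879644  0.32430744] [ 3.14069764e+00 -9.69066853e-04 -3.12123804e+00] [-0.33316889 -0.21089856 -0.01454208]
handle {'c': (0.4725, -0.1583), 'size': (71.1, 18.7), 'yaw_long_as_y': -1.542, 'px': (311, 199, 26, 91), 'px_c': [323.9, 244.4]}
plate {'c': (0.4733, -0.1112), 'size': (126.9, 72.9), 'yaw_long_as_y': -1.543, 'px': (336, 161, 88, 142), 'px_c': [383.3, 227.4]}
```

View pics/w1.png

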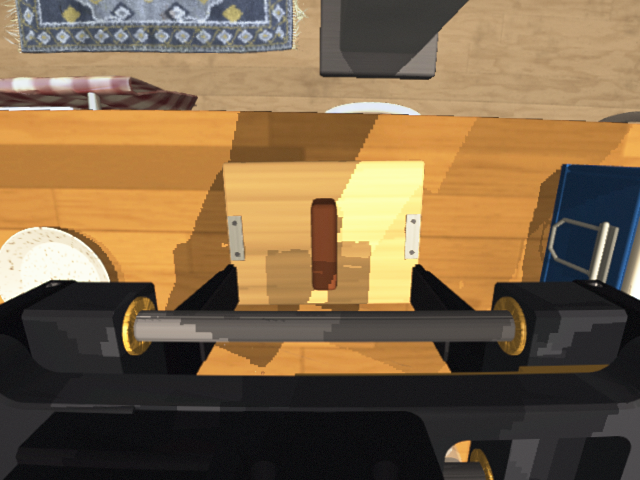

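The wrist view shows the bar at (324,244), centred between the open fingers and parallel to the pads. I go down and grip.

Request:
apply_moves:
  commands: "0 0 3 -0.005 0;0 0 6 -0.005 0;0 0 8 -0.005 0;0 0 9.5 -0.005 0;0 0 10.5 -0.005 0;0 0 10.5 -0.005 0;0 0 10.5 -0.005 0;0 0 10.5 -0.005 0"

```text
time: 2.73
tool_pos: [0.4752, -0.1592, 0.2212]
tool_rot: [-3.141, 0.002, -3.116]
ft_force: [1.0, -0.1, -0.5]
finger_gap: 1.0
```

Request:
apply_moves:
  commands: "0 0 0 0 120;0 0 0 0 200;0 0 0 0 255;0 0 0 0 255;0 0 0 0 255;0 0 0 0 255;0 0 0 0 255;0 0 0 0 255;0 0 0 0 255;0 0 0 0 255"
  force: 50

```text
time: 3.57
tool_pos: [0.4745, -0.1594, 0.2197]
tool_rot: [3.142, -0.0, -3.116]
ft_force: [-0.1, -0.5, -0.7]
finger_gap: 0.356
```

Request:
apply_moves:
  commands: "0 0 0 0 255;0 0 0 0 255;0 0 0 0 255;0 0 0 0 255;0 0 0 0 255;0 0 0 0 255"

```text
time: 4.07
tool_pos: [0.4745, -0.1594, 0.2197]
tool_rot: [3.141, -0.0, -3.116]
ft_force: [-1.2, 0.5, -0.1]
finger_gap: 0.209
```

Request:
apply_moves:
  commands: "0 0 -1 0 255;0 0 -2 0 255;0 0 -4 0 255;0 0 -7 0 255;0 0 -10 0 255;0 0 -13 0 255;0 0 -14 0 255;0 0 -14 0 255;0 0 -14 0 255;0 0 -14 0 255"

```text
time: 4.9
tool_pos: [0.4739, -0.1591, 0.3574]
tool_rot: [3.14, -0.003, -3.116]
ft_force: [0.4, -0.5, -2.8]
finger_gap: 0.208
```

Request:
apply_moves:
  commands: "-0.1 2 0 0.02 255;-0.2 5 0 0.02 255;-0.3 9 0 0.02 255;-0.4 13 0 0.02 255;-0.5 17 0 0.02 255;-0.6 21 0 0.02 255;-0.6 25 0 0.02 255;-0.7 28 0 0.02 255;-0.7 29.5 0 0.02 255;-0.7 30 0 0.02 255"

```text
time: 5.73
tool_pos: [0.473, 0.1429, 0.3568]
tool_rot: [-3.141, -0.005, -3.133]
ft_force: [-0.1, 0.7, -3.0]
finger_gap: 0.208
```

Request:
apply_moves:
  commands: "0 0 4 0 255;0 0 4 0 255;0 0 4 0 255;0 0 4 0 255;0 0 4 0 255;0 0 4 0 255;0 0 4 0 255"

```text
time: 6.32
tool_pos: [0.4745, 0.1404, 0.3212]
tool_rot: [3.141, 0.002, -3.137]
ft_force: [1.3, -0.5, -1.9]
finger_gap: 0.209
```

Run:
```python
from h import *
from station import arm
s=arm.read_state(); T=np.array(s["tool_pos"]); print(T,s["tool_rot"],s["ft_force"])
zl=T[2]-.2197 # lid origin height
ims={}
for n in ["scene","top","wrist"]:
    p=arm.camera_params(n); im=arm.capture(n); np.save(f"pics/{n}2.npy",im)
    ims[n]=im
    H,S,V=[c.astype(int) for c in cv2.split(cv2.cvtColor(im,cv2.COLOR_RGB2HSV))]
    m=((H>=22)&(H<40)&(S<140)&(V>150))|((S<100)&(V>140))
    if n=="scene":
        q=proj([[T[0],T[1],zl+.023]],p)[0].astype(int); print(n,q)
        o=np.zeros_like(m); o[q[1]-75:q[1]+75,q[0]-75:q[0]+75]=m[q[1]-75:q[1]+75,q[0]-75:q[0]+75]
        print("plate",rect(o,p,zl+.023))
        a=im[q[1]-90:q[1]+110,q[0]-125:q[0]+125]
cv2.imwrite("pics/c2.png",np.vstack([cv2.resize(a[:,:,::-1],(480,384)),])); cv2.imwrite("pics/w2.png",ims["wrist"][:,:,::-1])
```

```text
[0.47448328 0.140366   0.32119804] [ 3.14123280e+00  2.36336219e-03 -3.13709441e+00] [ 1.2771907  -0.53575745 -1.87837778]
scene [247 243]
plate {'c': (0.4595, 0.1272), 'size': (120.9, 198.0), 'yaw_long_as_y': 0.012, 'px': (206, 222, 87, 71), 'px_c': [240.3, 261.3]}
```

View pics/c2.png

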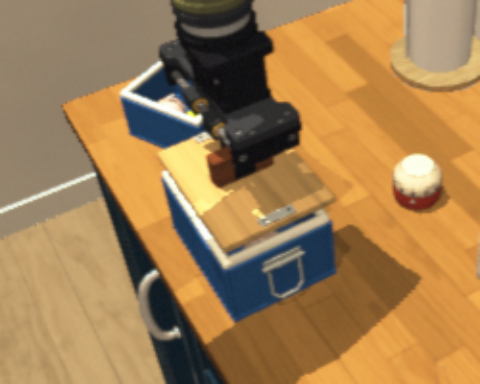

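View pics/w2.png

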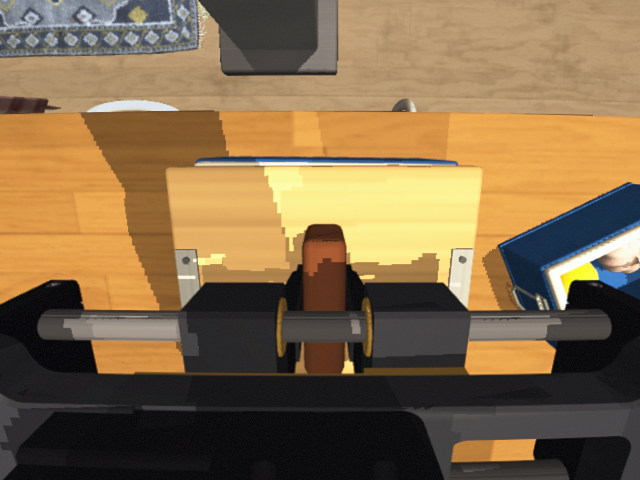

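The scene crop shows the lid level over the box. The wrist view shows the lid's near edge from (167,168) to (482,168), and the box rim just beyond it from (197,157) to (459,157). I compare the two by rays.

Run:
```python
from h import *
from station import arm
im=np.load("pics/wrist2.npy"); p=arm.camera_params("wrist"); s=arm.read_state(); T=np.array(s["tool_pos"]); zl=T[2]-.2197; print(zl,T[:2],s["tool_rot"])
for x in (215,260,320,380,430): print(x,[ (y,*im[y,x].tolist()) for y in range(154,172)][::1])
for y in (160,162): print(y,[(x,*im[y,x].tolist()) for x in list(range(193,204,2))+list(range(452,464,2))])
print("lid corners",ray([(167,168.5),(482,168.5)],p,zl+.023).round(4).tolist())
print("rim corners",ray([(197,157),(459,157)],p,.085).round(4).tolist())
# front/side lid corners in scene
print(proj([[T[0]-.065,T[1]-.085,zl+.023],[T[0]+.065,T[1]-.085,zl+.023],[T[0]-.065,T[1]+.085,zl+.023]],arm.camera_params("scene")).round(1))
q=np.load("pics/scene2.npy")[153+30:153+170,122+30:122+200]
```

```text
0.10079019782015364 [0.47418561 0.14053732] [ 3.14138659e+00  1.24108755e-03 -3.13668060e+00]
215 [(154, 145, 100, 50), (155, 144, 99, 49), (156, 131, 92, 50), (157, 89, 69, 59), (158, 33, 50, 77), (159, 30, 64, 102), (160, 46, 76, 118), (161, 107, 112, 122), (162, 175, 163, 141), (163, 222, 201, 167), (164, 234, 221, 182), (165, 205, 183, 148), (166, 158, 125, 85), (167, 176, 131, 76), (168, 199, 148, 87), (169, 206, 154, 90), (170, 213, 159, 92), (171, 221, 166, 96)]
260 [(154, 223, 153, 72), (155, 223, 151, 75), (156, 152, 113, 103), (157, 50, 65, 95), (158, 29, 63, 98), (159, 48, 94, 148), (160, 59, 113, 178), (161, 109, 136, 181), (162, 235, 224, 197), (163, 246, 242, 215), (164, 253, 255, 252), (165, 202, 203, 186), (166, 134, 107, 75), (167, 178, 131, 74), (168, 200, 149, 87), (169, 208, 156, 90), (170, 215, 161, 92), (171, 221, 167, 96)]
320 [(154, 227, 159, 74), (155, 229, 159, 75), (156, 168, 120, 71), (157, 78, 68, 73), (158, 27, 47, 74), (159, 33, 66, 107), (160, 46, 95, 148), (161, 65, 105, 159), (162, 164, 163, 162), (163, 244, 232, 197), (164, 255, 255, 234), (165, 202
[... 894 characters left out ...]
71, 252, 226, 131)]
160 [(193, 139, 95, 45), (195, 125, 92, 60), (197, 46, 74, 114), (199, 41, 74, 117), (201, 45, 75, 115), (203, 49, 77, 117), (452, 210, 142, 87), (454, 215, 148, 86), (456, 235, 165, 81), (458, 237, 167, 80), (460, 235, 168, 81), (462, 233, 168, 80)]
162 [(193, 136, 92, 44), (195, 106, 87, 82), (197, 117, 119, 128), (199, 148, 140, 127), (201, 166, 152, 130), (203, 173, 158, 132), (452, 46, 99, 156), (454, 47, 98, 154), (456, 92, 97, 134), (458, 232, 165, 90), (460, 237, 171, 83), (462, 237, 170, 81)]
lid corners [[0.4122, 0.0585, 0.1238], [0.4115, 0.2236, 0.1238]]
rim corners [[0.4071, 0.0604, 0.085], [0.4064, 0.2262, 0.085]]
[[236.5 282.4]
 [295.3 255.5]
 [202.1 232.3]]
```

Request:
apply_moves:
  commands: "0.3 0.1 0 0.01 255;0.3 0.1 0 0.01 255;0.3 0.1 0 0.01 255;0.3 0.1 0 0.01 255;0.3 0.1 0 0.01 255;0.3 0.1 0 0.01 255"

```text
time: 6.97
tool_pos: [0.471, 0.1417, 0.3197]
tool_rot: [-3.142, -0.0, 3.137]
ft_force: [-0.7, -0.2, -2.7]
finger_gap: 0.205
```

Run:
```python
from h import *
from station import arm
s=arm.read_state(); T=np.array(s["tool_pos"]); p=arm.camera_params("wrist"); im=arm.capture("wrist"); sc=arm.capture("scene"); print(T,s["tool_rot"],s["ft_force"])
a=cv2.resize(im[140:190,150:500],None,fx=2.2,fy=2.2,interpolation=cv2.INTER_CUBIC)
b=cv2.resize(sc[195:335,170:335],None,fx=2.8,fy=2.8,interpolation=cv2.INTER_CUBIC)
c=np.zeros((a.shape[0]+b.shape[0],770,3),np.uint8); c[:a.shape[0],:a.shape[1]]=a; c[a.shape[0]:,:b.shape[1]]=b
cv2.imwrite("pics/c3.png",c[:,:,::-1]); np.save("pics/w3.npy",im);np.save("pics/s3.npy",sc)
```

```text
[0.47098278 0.14166785 0.31973103] [-3.14155627e+00 -5.27827370e-05  3.13687993e+00] [-0.68612465 -0.19176434 -2.74550769]
```

View pics/c3.png

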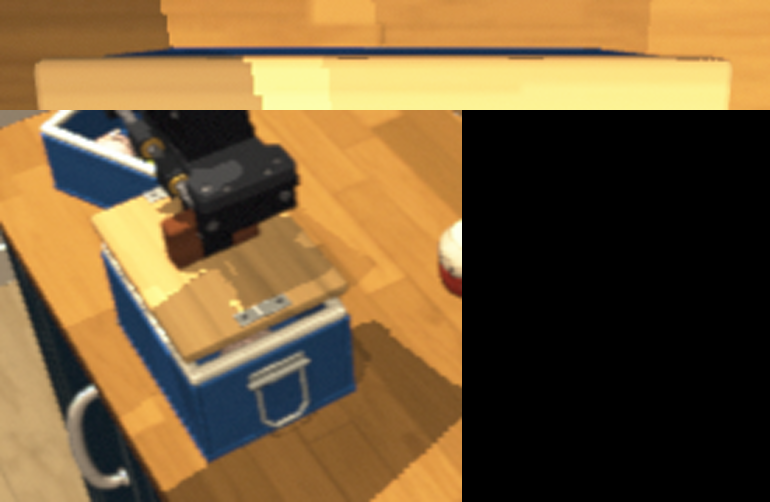

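Run:
```python
from h import *
from station import arm
p=arm.camera_params("wrist"); print("cam",-np.array(p["R"]).T@p["t"])
T=np.array(arm.read_state()["tool_pos"]); zl=.1; 
# old frame: camera shifted by known tool motion (+.0032 x, -.0011 y), same turn to 0.01
o=np.array([.0032,-.0011,.0008])
print("old: seal outer foot(blue->white), 215..430", (ray([(215,161.5),(320,162),(430,163.7)],p,.085)+o).round(4).tolist())
print("old: bottom edge z=0", (ray([(215,157),(320,157),(430,159)],p,0)+o).round(4).tolist())
print("old: lid edge z top", (ray([(215,166),(320,166),(430,166)],p,.124)+o).round(4).tolist())
im=np.load("pics/w3.npy")
for x in (215,260,320,380,430): print(x,[(y,*im[y,x].tolist()) for y in range(158,170)])
print("now corners bottom",ray([(150+105/2.2,140+54/2.2),(150+650/2.2,140+53/2.2)],p,0).round(4).tolist(),"lid",ray([(150+35/2.2,140+60/2.2),(150+731/2.2,140+60/2.2)],p,.123).round(4).tolist())
```

```text
cam [0.39994185 0.14270985 0.29929306]
old: seal outer foot(blue->white), 215..430 [[0.409, 0.0725, 0.0858], [0.4098, 0.1389, 0.0858], [0.4111, 0.2084, 0.0858]]
old: bottom edge z=0 [[0.4074, 0.0454, 0.0008], [0.4082, 0.1378, 0.0008], [0.4102, 0.2346, 0.0008]]
old: lid edge z top [[0.4102, 0.0849, 0.1248], [0.4106, 0.1393, 0.1248], [0.4108, 0.1963, 0.1248]]
215 [(158, 142, 99, 47), (159, 142, 99, 48), (160, 141, 97, 46), (161, 142, 98, 46), (162, 132, 94, 51), (163, 90, 70, 61), (164, 36, 45, 67), (165, 75, 67, 64), (166, 136, 103, 68), (167, 179, 133, 77), (168, 200, 150, 87), (169, 208, 155, 90)]
260 [(158, 221, 153, 73), (159, 223, 152, 73), (160, 221, 150, 74), (161, 143, 109, 105), (162, 48, 64, 97), (163, 21, 50, 84), (164, 42, 53, 79), (165, 124, 94, 68), (166, 185, 138, 79), (167, 226, 174, 99), (168, 215, 162, 93), (169, 208, 155, 89)]
320 [(158, 224, 155, 72), (159, 226, 157, 74), (160, 227, 156, 76), (161, 145, 117, 107), (162, 58, 67, 88), (163, 18, 45, 74), (164, 47, 52, 72), (165, 148, 112, 72), (166, 214, 158, 90), (167, 246, 199, 114), (168, 249, 210, 119), (169, 251, 217, 123)]
380 [(158, 218, 151, 73), (159, 219, 150, 71), (160, 217, 148, 74), (161, 147, 114, 97), (162, 62, 67, 88), (163, 19, 44, 75), (164, 47, 52, 73), (165, 144, 108, 73), (166, 202, 151, 87), (167, 245, 196, 112), (168, 250, 210, 120), (169, 251, 217, 122)]
430 [(158, 217, 147, 70), (159, 217, 149, 71), (160, 220, 152, 71), (161, 219, 150, 72), (162, 182, 129, 73), (163, 100, 83, 76), (164, 43, 51, 73), (165, 128, 99, 73), (166, 207, 153, 89), (167, 242, 192, 109), (168, 249, 209, 118), (169, 250, 216, 122)]
now corners bottom [[0.4105, 0.0306, 0.0], [0.4113, 0.2498, 0.0]] lid [[0.4074, 0.0596, 0.123], [0.4083, 0.2254, 0.123]]
```

The blue strip turns out to be the box's outer wall: its bottom edge projects to about 170 mm wide at z=0. On that reading the lid is off by only about +1 mm in x and its yaw matches. I nudge 1 mm and go down slowly towards contact, expected at TCP z 0.304.

Request:
apply_moves:
  commands: "-0.1 0 0.2 0 255;-0.1 0 0.4 0 255;-0.1 0 0.6 0 255;-0.1 0 0.8 0 255;-0.1 0 1 0 255;-0.1 0 1.1 0 255;-0.1 0 1.2 0 255;-0.1 0 1.3 0 255;-0.1 0 1.4 0 255;-0.1 0 1.4 0 255"

```text
time: 7.9
tool_pos: [0.4719, 0.1416, 0.3056]
tool_rot: [-3.142, -0.0, 3.137]
ft_force: [0.4, -0.2, -2.8]
finger_gap: 0.208
```

Request:
apply_moves:
  commands: "0 0 0.05 0 255;0 0 0.1 0 255;0 0 0.15 0 255;0 0 0.2 0 255;0 0 0.25 0 255;0 0 0.3 0 255;0 0 0.35 0 255;0 0 0.35 0 255;0 0 0.35 0 255;0 0 0.35 0 255"

```text
time: 8.73
tool_pos: [0.472, 0.1417, 0.3025]
tool_rot: [-3.142, -0.0, 3.137]
ft_force: [-1.8, -0.1, 0.4]
finger_gap: 0.208
```

Contact came at the expected height, with about 3 N on the seal. I press on slowly.

Request:
apply_moves:
  commands: "0 0 0.05 0 255;0 0 0.1 0 255;0 0 0.15 0 255;0 0 0.2 0 255;0 0 0.25 0 255;0 0 0.3 0 255;0 0 0.35 0 255;0 0 0.35 0 255;0 0 0.35 0 255;0 0 0.35 0 255"

```text
time: 9.57
tool_pos: [0.4721, 0.1417, 0.3]
tool_rot: [-3.141, -0.0, 3.137]
ft_force: [-6.3, -1.2, 8.0]
finger_gap: 0.207
```

Run:
```python
from h import *
from station import arm
s=arm.read_state(); T=np.array(s["tool_pos"]); print(T,s["tool_rot"],s["ft_force"],s["wrist_torque"],s["finger_gap"])
im=arm.capture("wrist"); sc=arm.capture("scene")
b=cv2.resize(sc[195:335,170:395],None,fx=2.6,fy=2.6,interpolation=cv2.INTER_CUBIC); a=cv2.resize(im[140:230,130:510],(585,139)); 
cv2.imwrite("pics/c4.png",np.vstack([a,b])[:,:,::-1])
```

```text
[0.47214552 0.14167806 0.29998115] [-3.14149610e+00 -3.32404192e-05  3.13688282e+00] [-6.27431158 -1.24768598  8.02084065] [-0.18309828  0.93593507  0.03479151] 0.20745505831018043
```

View pics/c4.png

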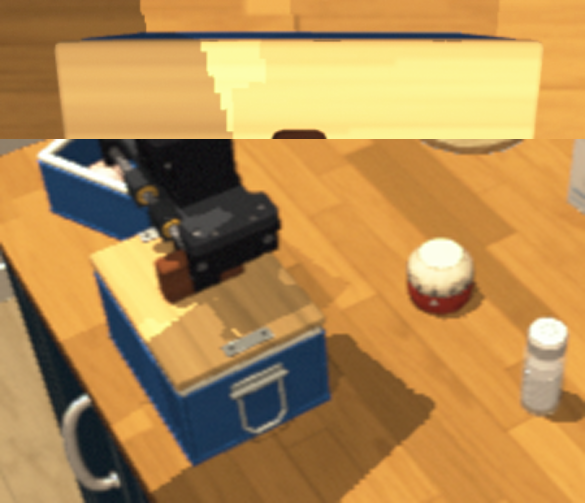

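The lid sits evenly on the seal with about 11 N. There is a side load of -6 N in x, so I ease the hand 1 mm towards -x and add a little push.

Request:
apply_moves:
  commands: "0.03 0 0 0 255;0.05 0 0 0 255;0.08 0 0 0 255;0.1 0 0 0 255;0.1 0 0 0 255;0.1 0 0.03 0 255;0.1 0 0.06 0 255;0.1 0 0.08 0 255;0.1 0 0.08 0 255;0.1 0 0.08 0 255"

```text
time: 10.5
tool_pos: [0.4717, 0.1417, 0.2998]
tool_rot: [3.142, 0.002, 3.137]
ft_force: [-3.0, -1.5, 9.0]
finger_gap: 0.206
```

Request:
apply_moves:
  commands: "0.04 0 0.02 0 255;0.08 0 0.05 0 255;0.08 0 0.08 0 255;0.08 0 0.1 0 255;0.08 0 0.1 0 255;0.08 0 0.1 0 255;0.08 0 0.1 0 255;0.08 0 0.1 0 255"

```text
time: 11.17
tool_pos: [0.4713, 0.1417, 0.2995]
tool_rot: [3.142, 0.004, 3.137]
ft_force: [0.0, -2.0, 9.8]
finger_gap: 0.209
```

Request:
apply_moves:
  commands: "0 0 0.05 0 255;0 0 0.1 0 255;0 0 0.15 0 255;0 0 0.15 0 255;0 0 0.15 0 255;0 0 0.15 0 255;0 0 0.15 0 255;0 0 0.15 0 255;0 0 0.15 0 255;0 0 0.15 0 255"

```text
time: 12.0
tool_pos: [0.4713, 0.1417, 0.2985]
tool_rot: [3.142, 0.004, 3.137]
ft_force: [-2.7, -2.4, 12.1]
finger_gap: 0.208
```

Request:
apply_moves:
  commands: "0 0 0 0 255;0 0 0 0 255;0 0 0 0 255;0 0 0 0 255;0 0 0 0 255;0 0 0 0 255;0 0 0 0 255;0 0 0 0 255;0 0 0 0 255;0 0 0 0 255"

```text
time: 12.83
tool_pos: [0.4714, 0.1417, 0.2985]
tool_rot: [3.142, 0.004, 3.137]
ft_force: [-2.8, -2.7, 12.7]
finger_gap: 0.207
```

Run:
```python
from h import *
from station import arm
s=arm.read_state(); T=np.array(s["tool_pos"]); print(T,s["tool_rot"],s["ft_force"],s["wrist_torque"],s["finger_gap"])
p=arm.camera_params("wrist"); im=arm.capture("wrist"); sc=arm.capture("scene"); tp=arm.capture("top"); 
H,S,V=[c.astype(int) for c in cv2.split(cv2.cvtColor(im,cv2.COLOR_RGB2HSV))]
b=cv2.resize(sc[180:340,160:460],None,fx=2.4,fy=2.4,interpolation=cv2.INTER_CUBIC); a=cv2.resize(im[140:230,130:510],(720,171)); 
cv2.imwrite("pics/c5.png",np.vstack([a,b])[:,:,::-1])
for n,i in (("scene",sc),("top",tp)): # anything but the arm moved?
    d=np.abs(i.astype(int)-np.load(f"pics/{n}0.npy")).max(2)
    for nm,X in dict(timer=(.65,.12),x=(0,0)).items(): pass
    np.save(f"pics/{n}5.npy",i)
d=np.abs(sc.astype(int)-np.load("pics/scene0.npy")).max(2)
for nm,(x,y) in dict(timer=(339,248),salt=(379,282),cup=(435,312)).items(): print(nm,"changed px",int((d[y-25:y+25,x-20:x+20]>60).sum()))
```

```text
[0.47135607 0.14167479 0.2985089 ] [3.14154283 0.00402719 3.13680147] [-2.75432462 -2.65424913 12.66642652] [-0.31199189  1.00365636 -0.04084303] 0.2073299298372329
timer changed px 0
salt changed px 0
cup changed px 0
```

View pics/c5.png

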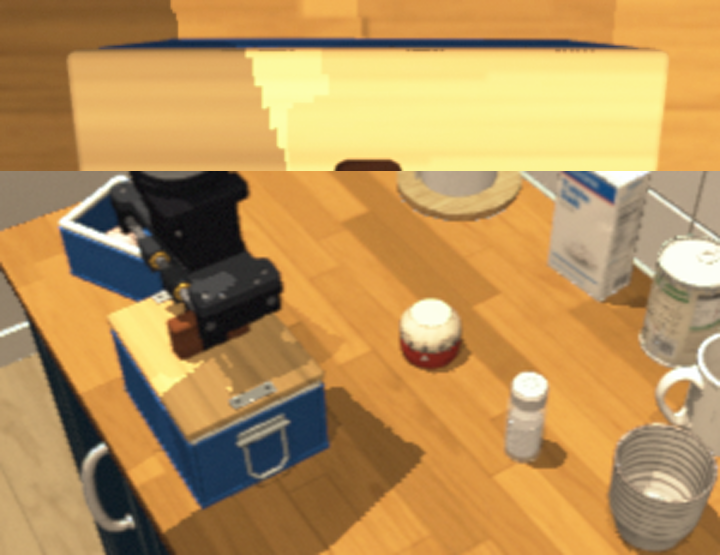

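The push on the seal is about 15 N by the wrist reading (12.7 N plus about 2.7 N lid weight) and about 15.6 N by the 5.2 mm sink. The lid is seated square and the bystanders are unmoved. I hold.

Request:
apply_moves:
  commands: "0 0 0 0 255;0 0 0 0 255;0 0 0 0 255;0 0 0 0 255;0 0 0 0 255;0 0 0 0 255;0 0 0 0 255;0 0 0 0 255;0 0 0 0 255;0 0 0 0 255"

```text
time: 13.82
tool_pos: [0.4714, 0.1417, 0.2985]
tool_rot: [3.142, 0.004, 3.137]
ft_force: [-3.1, -2.3, 12.2]
finger_gap: 0.203
```

Request:
apply_moves:
  commands: "0 0 0 0 255;0 0 0 0 255;0 0 0 0 255;0 0 0 0 255;0 0 0 0 255;0 0 0 0 255;0 0 0 0 255;0 0 0 0 255;0 0 0 0 255;0 0 0 0 255"

```text
time: 14.65
tool_pos: [0.4714, 0.1417, 0.2985]
tool_rot: [3.142, 0.004, 3.137]
ft_force: [-2.8, -1.5, 12.9]
finger_gap: 0.209
```

Request:
apply_moves:
  commands: "0 0 0 0 255;0 0 0 0 255;0 0 0 0 255;0 0 0 0 255;0 0 0 0 255;0 0 0 0 255;0 0 0 0 255;0 0 0 0 255;0 0 0 0 255;0 0 0 0 255"

```text
time: 15.48
tool_pos: [0.4714, 0.1417, 0.2985]
tool_rot: [3.142, 0.004, 3.137]
ft_force: [-2.9, -2.2, 12.7]
finger_gap: 0.209
```

Request:
apply_moves:
  commands: "0 0 0 0 255;0 0 0 0 255;0 0 0 0 255;0 0 0 0 255;0 0 0 0 255;0 0 0 0 255;0 0 0 0 255;0 0 0 0 255;0 0 0 0 255;0 0 0 0 255"

```text
time: 16.32
tool_pos: [0.4714, 0.1417, 0.2985]
tool_rot: [3.142, 0.004, 3.137]
ft_force: [-2.7, -2.4, 12.0]
finger_gap: 0.206
```

Request:
apply_moves:
  commands: "0 0 0 0 255;0 0 0 0 255;0 0 0 0 255;0 0 0 0 255;0 0 0 0 255;0 0 0 0 255;0 0 0 0 255;0 0 0 0 255;0 0 0 0 255;0 0 0 0 255"

```text
time: 17.15
tool_pos: [0.4714, 0.1417, 0.2985]
tool_rot: [3.142, 0.004, 3.137]
ft_force: [-1.9, -2.4, 12.7]
finger_gap: 0.209
```

```bash
python3 -c "
from station import arm
print(arm.read_state()['ft_force']); print(arm.sign_off())"
```

```text
[-1.94229554 -2.35929388 12.65435135]
the job is handed in; nothing more can be done
None
```

I gripped the lid by its bar handle, set it on the large blue box's seal and pressed it down. I handed the job in at 17 s with the grip and the push still on; no verdict was reported.

- **Push:** it read steady for about 5 s. The wrist read about 12.5 N, which with about 2.7 N of lid weight makes about 15 N on the seal. The seal sank about 5.2 mm, which gives 15.6 N and agrees.
- **Fit:** tool tilt was 0.004 rad. From the pictures, the lid was within about 2 mm and 0.01 rad of the box.
- **Bystanders:** shaker, timer and cup showed no change in the scene picture. The box showed no visible shift, though I did not measure its final position separately.

**Disagreements:**
- I first took the box's bottom edge for its rim in a wrist picture, which made the lid seem 3 mm off. I corrected this before lowering the lid.
- A side load of 6 N appeared while pressing. I eased the hand 1.8 mm, and 2–3 N remained in x and in y at the end.

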